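Clamp the seized case for examination

TASK

Slide the small wooden case along the clamp's rubber pad, centred on it, until its end is fully home and square against the green column. Then tighten the T-handle clockwise (it takes more than one half turn, so change ends as you go) until you feel the foot grip the case: firmly snug, but not so hard that it crushes it. Let go, and leave the magnifier, ink jar and stapler where they are.

Things in the scene. Friction and masses are not known exactly. Their poses are not given: they have to be found in the camera images.
- clamp: Green steel hold-down clamp fixed to the desk. Origin: on the desk, on the vertical spindle axis; z up. +x points to its column (x = 35 to 80 mm, 70 mm wide, 120 mm tall), whose flat face at x = +35 mm is the stop for the case; open mouth towards -x. Base plate 310 x 110 x 12 mm, x = -220 to +90 mm. An arm 44 mm wide, z = 98 to 120 mm, reaches from the column to x = -25 mm.
- pad: Black rubber pad on the base plate, 235 x 80 mm, 4 mm thick, from x = -200 to +35 mm of the clamp, centred on y = 0; its top is 16 mm above the desk. The case lies on it. Origin: centre of its underside.
- case: Loose wooden case, 165 (x) x 48 (y) x 30 (z) mm, about 0.25 kg; axes as case_center. Origin: centre of its underside. It starts 25 to 45 mm short of home, a little skewed and up to 12 mm off-centre.
- case_center (a point): Centre of the wooden case; its x runs along the 165 mm length, +x end towards the column. Home, this point is at x = -47.5 mm, y = 0 of the clamp, 31 mm above the desk. Grip the case across its 48 mm width near its -x end (some 15 to 20 mm from it), clear of the T-handle's bar.
- foot_spot (a point): Fixed point on the spindle axis, on the underside of the clamp's arm (98 mm above desk). Below it hangs the foot, a 32 mm black disc, 8 to 23 mm above the case at the start; its height is not reported and does not follow from the bar's direction. Once it touches the case the handle's torque rises about 0.35 Nm per further radian, from the free-running level.
- bar_a (a point): Grip point at one end of the T-handle's level steel bar (116 mm long, 12 mm thick, red ends): on its centre line, 165 mm above the desk, 45 mm from the spindle axis; free space 37 mm below the bar. Clockwise from above lowers the foot 20 mm a turn. Free running takes about 0.28 Nm (6 N here). The height of the bar does not change; the screw holds when let go.
- bar_b (a point): The same grip point at the bar's other end, 45 mm from the axis on the opposite side. Snug begins at 20 N of foot force (0.06 Nm above free running, about 0.2 rad past touch); above 90 N (0.29 Nm above, about 0.85 rad past touch) the case is crushed. The middle, 55 N, is 0.17 Nm above free running: about 4 N more at this point.
- magnifier: Bystander: hand magnifier lying flat, brass rim 86 mm across, wooden handle 100 mm along -x; 12 mm high. Origin: under the lens centre.
- inkjar: Bystander: small closed jar, 48 mm diameter, 55 mm tall. Origin: centre of its underside.
- stapler: Bystander: blue and black stapler, 120 x 34 mm, 41 mm tall. Origin: centre of its underside.
There are look-alikes about, which are no part of the job. Leave any orange, turquoise or yellow look-alike of the case alone.

How it is judged (in metres and radians):
On the way, in this order (a step that is already met when the one before it is completed fails the run):
1. the case is fully home against the column, square and centred (before it is clamped) (x of case_center in the frame of clamp above -0.0515 m and y of case_center in the frame of clamp between -0.01 and 0.01 m and angle between the x axis of case_center and the x axis of clamp, either way round below 0.07 rad), for 0.2 s.
2. the clamp grips the case with more than 20 N on the pad (contact force between pad and case above 20 N), for 0.3 s.
At the end, for the whole second after the job is handed in: The case lies within 4 mm of the column's face, within 10 mm of the clamp's centre line and within 0.07 rad of square, and is pressed on the pad with 20 to 95 N (its weight included), at rest (all of step 1 and contact force between pad and case between 20 and 95 N and linear speed of case below 0.01 m/s); the robot touches nothing.
It fails at once if the case is crushed: more than 95 N between case and pad (contact force between pad and case above 95 N).
It fails at once if a bystander is moved by more than 20 mm (distance of any of magnifier, inkjar, stapler from where it was at the start of the episode above 0.02 m).
It also fails if it takes over 72 s, if anything falls off the work surface, if the arm or the gripper's body presses on something with over 40 N, if the wrist force passes 120 N, or if a joint passes its speed limit or range.

ROBOT

A 6-joint arm with a two-finger parallel gripper is mounted at the origin on the work surface. World frame = base frame: x ahead of the robot, y to its left, z up, the work surface at z = 0. Lengths are in mm, angles in degrees, forces in N, time in s.
With the tool pointing down it reaches from about 325 to 925 mm from the base axis. Payload 3.1 kg.
Tool frame: the origin (TCP) lies midway between the tips of the shut fingers; the grasp point (between the pads) lies 19 mm behind it; z points along the fingers, y is the direction in which the jaws open and shut (so a half turn about z gives the same grasp; the last joint's range is limited). The gripper opens to 85 mm and grips with 20 to 120 N. Pads are 22 mm wide; open, the fingers measure 114 mm over their backs; the gripper's body (76 mm by 85 mm) begins 54 mm behind the grasp point. The pads swing forward as they close: fully open they stand 13 mm farther back than shut.
Start: joints at [-6.429, 12.427, 92.441, -0, 75.132, -6.429], TCP at [625.011, 0.021, 231.3] pointing down, gripper open.
Joint ranges: [-157.48, 157.48], [-44.54, 120.13], [17.64, 146.25], [-64.5, 244.5], [7.68, 150.69], [-147.95, 147.95]. Speed limits (degrees/s): [159.86, 159.86, 180, 180, 180, 180].

INTERFACE

Orientations are given as [roll, pitch, yaw] about the fixed x, y, z axes, in that order (R = Rz(yaw) Ry(pitch) Rx(roll)).
In Python, from cell import ctrl, get_image, ticket, search_frame, masks_of gives the robot as it stands. The module is installed in compiled form; this text tells all that it offers.
- The arm moves only by the tool apply_moves, never from a script. Its argument "commands" is a list of rows, each a list of 7 numbers: the shift along the tool's x, y, z as a fraction of full scale, then the turn, a rotation vector about the tool's x, y, z as a fraction of full scale, then the gripper's target within -1 to 1 (fully open at 1, half-way at 0, shut at -1). A call has 1 to 20 rows; each row shifts and turns the pose as measured when the row begins, along the tool's axes as they then stand; what a row does not reach is not made up. Full scale, the value 1, is 0.02 m for a shift and 4 degrees for a turn. A row lasts 1/12 s, in which the tool goes at most 41.7 mm and 7.16 degrees, less where a joint would pass 70% of its speed; a pose out of reach is approached as far as the arm can. A call with a number of a shift or a turn outside -1 to 1 is refused whole. A call with a gripper value outside its range is refused whole. The fingers move at their own pace and stop on an object; the grip force is fixed at half the most. Time passes only in rows, so rows that do not move let the fingers close. It gives the time, the measured TCP pose, the force and the opening at its end, in the units of the state.
- ctrl.sense(): the state, without advancing time (a new reading comes with each control period).
- get_image(name): name is "scene" or "side" or "wrist"; returns a dict with "img" (420x560x3 uint8, red, green, blue), "fov_y" (degrees; the focal length in pixels is half the picture's height over the tangent of half this angle, whatever the lens; pixels are square), "cx", "cy" (the principal point, pixels), "k1" (the pictures are not rectified: a ray, as slopes to the right and down, at radius r is drawn at 1 + k1 r^2 times it, then the intrinsics apply), "rvec" (rotation vector, rad) and "tvec" (3), from world to camera coordinates, as OpenCV has them; the wrist camera has in their place "hand_eye" (4x4, takes a point from camera to tool coordinates, whose origin is the TCP and whose axes are the flange's). Camera axes: x right, y down, z forward; pixel columns grow to the right and rows downward; lengths in mm; the calibration is good to about 2 mm. A picture is of the moment at which its call begins: read the wrist's pose just before it. There is no depth.
- ticket.sign_off(): hands the job in, once; it reports no verdict.
Trained networks look in a picture, given as the dict that the camera call returned (one of the last four; its "shot" number tells which), for a name from the list of things; names that differ only in an ending like _2 or _b are one class to them, and where a whole thing is asked for, a point or a joint stands for the part that bears it (a point fixed in the world has none). Each returns a list of dicts, best first, with "score" (0 to 1); they miss things now and then, are a little off and sometimes report something else, mostly with a low value. They report only what shows in the picture. A call takes as long as a camera call. They do not tell look-alikes from the thing itself.
- search_frame(name, picture): "pixel" ([column, row] in pixels, amid what is visible of it).
- masks_of(name, picture): "pixels" (420x560 bool, what is visible of it) and "pixel" ([column, row] in pixels, amid what is visible of it).
The state is a dict: "time": time; "joint_pos": joint angles; "dq": joint speeds; "joint_efforts": joint torques, N m; "position": TCP position; "orientation": TCP orientation; "ft_force": force on the tool from outside, world axes, zero at the start; "moment": the same for the moment, N m; "gripper_width": opening from 0.0 (shut) to 1.0 (fully open).
Only numpy, scipy, OpenCV 4.12 (cv2) and the standard library are available. Lean on these libraries where they do the work, as an engineer would, in place of code of your own. Each camera call takes 0.05 s, during which the arm holds its last target. There are 200 camera calls.

## Working session

There is one attempt and no reset: what is moved stays moved. The work goes in short steps, Python scripts to look and compute and a tool call to move; the robot and the scene stay as the last step left them, time stands still between calls to the robot, and variables do not carry over. Pictures are saved under pics/ and viewed, about 8 in all and at most 12, crops included, and the job is handed in when it is done.

Besides the shell and the picture viewer there is one more tool, called after ">>>" by a JSON object that holds its "op" and its "data", one argument or row to a line. apply_moves: Moves the arm, as the interface text tells. Its arguments: {"type":"object","properties":{"commands":{"type":"array"}},"required":["commands"]}

```bash
mkdir -p pics; cat > h.py <<'E'
import numpy as np,cv2
from cell import ctrl,get_image,ticket,search_frame,masks_of
from scipy.spatial.transform import Rotation as R
def cam(p):
    f=210/np.tan(np.radians(p["fov_y"])/2)
    if "hand_eye" in p:
        s=p["st"];T=np.eye(4);T[:3,:3]=R.from_euler('xyz',s["orientation"],degrees=True).as_matrix();T[:3,3]=s["position"]
        M=T@np.array(p["hand_eye"]);return f,M[:3,:3],M[:3,3]
    Rm=R.from_rotvec(np.ravel(p["rvec"])).as_matrix();return f,Rm.T,-Rm.T@np.ravel(p["tvec"])
def shot(n):
    s=ctrl.sense();p=get_image(n);
    p["st"]=s;return p
def ray(p,px,z):
    f,A,c=cam(p);d=np.array([(px[0]-p["cx"])/f,(px[1]-p["cy"])/f]);u=d.copy()
    for _ in range(20):u=d/(1+p["k1"]*(u@u))
    w=A@np.array([u[0],u[1],1]);return c+w*(z-c[2])/w[2]
def proj(p,X):
    f,A,c=cam(p);q=A.T@(np.array(X,float)-c);u=q[:2]/q[2];u=u*(1+p["k1"]*(u@u));return u*f+[p["cx"],p["cy"]]
def save(p,n,box=None,s=1):
    im=p["img"][:,:,::-1]
    if box: im=im[box[1]:box[3],box[0]:box[2]]
    cv2.imwrite("pics/"+n,cv2.resize(im,None,fx=s,fy=s,interpolation=cv2.INTER_CUBIC))
E
python3 - <<'E'
from h import *
print(ctrl.sense())
for n in("scene","side"):
    p=shot(n);save(p,n+"0.png")
    f,A,c=cam(p);print(n,f,c,p["k1"])
    for t in("clamp","case","pad","bar_a","magnifier","inkjar","stapler"):
        for d in search_frame(t,p)[:3]:print(t,round(d["score"],2),np.round(d["pixel"]),ray(p,d["pixel"],{"bar_a":165,"case":46}.get(t,16)).round())
a=cv2.imread("pics/scene0.png")
E
```

```text
{'time': 0.0, 'joint_pos': array([-6.43065504e+00,  1.24757763e+01,  9.25300769e+01,  1.03126886e-03,
        7.51321947e+01, -6.42719423e+00]), 'dq': array([ 0.00854533,  0.06370681, -0.03659527, -0.00135691, -0.06438042,
        0.03669091]), 'joint_efforts': array([-2.90135131e-04, -3.96841800e+01, -3.03850436e+01, -2.80225659e-04,
        9.87685227e-03,  9.68610237e-06]), 'position': array([6.24173276e+02, 9.81249124e-02, 2.29964335e+02]), 'orientation': array([-1.79862931e+02, -1.64429919e-02,  8.99962537e+01]), 'ft_force': array([-0.27502433, -0.6629049 ,  0.22502087]), 'moment': array([0.03214599, 0.008572  , 0.00801736]), 'gripper_width': 0.9965152864684037}
scene 466.9401497674896 [1125.57265646  446.63853164  950.76268569] -0.08390356599272646
case 0.97 [383. 213.] [346. 214.  46.]
case 0.84 [288. 180.] [397. -50.  46.]
case 0.68 [198. 170.] [ 512. -272.   46.]
pad 0.86 [242. 227.] [577. -65.  16.]
bar_a 0.92 [280. 204.] [562.  45. 165.]
inkjar 0.81 [410. 265.] [428. 336.  16.]
stapler 0.81 [364. 311.] [602. 309.  16.]
stapler 0.66 [280. 207.] [464. -26.  16.]
side 492.6647265501748 [  87.78751503 -630.65695992 1029.93378204] -0.03923303907645592
clamp 0.76 [276. 257.] [526.   2.  16.]
case 0.96 [241. 306.] [366. -89.  46.]
case 0.79 [174. 242.] [323. 172.  46.]
case 0.71 [342. 359.] [ 473. -321.   46.]
pad 0.9 [309. 286.] [ 541. -119.   16.]
bar_a 0.52 [278. 204.] [556.  37. 165.]
magnifier 0.72 [316. 201.] [731.  99.  16.]
inkjar 0.63 [181. 193.] [431. 349.  16.]
stapler 0.9 [240. 180.] [601. 295.  16.]
```

View pics/scene0.png

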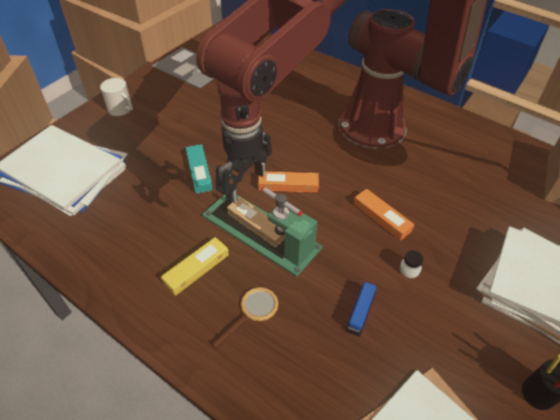

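View pics/side0.png

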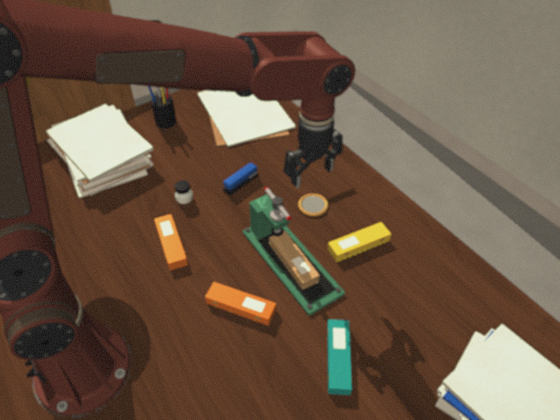

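The scene shows the clamp with its column at about (300,240) and its mouth towards the upper left. In the side view the column is at about (265,215) and the mouth end at (325,300). The real case is on the pad at side (295,262). The orange, turquoise and yellow ones are look-alikes, and the network's "case" hits are those, so I'll leave them alone. Next I'll fit the clamp pose from its green silhouette.

```bash
cat > fit.py <<'E'
from h import *
from scipy.optimize import minimize
def box(x0,x1,y0,y1,z0,z1):return np.array([[x,y,z] for x in(x0,x1) for y in(y0,y1) for z in(z0,z1)],float)
BX=[box(-220,90,-55,55,0,12),box(35,80,-35,35,12,120),box(-25,35,-22,22,98,120)]
def w(q,P):
    c,s=np.cos(q[2]),np.sin(q[2]);P=np.array(P,float);return P@np.array([[c,s,0],[-s,c,0],[0,0,1]])+[q[0],q[1],0]
def sil(p,q,S=2):
    m=np.zeros((420*S,560*S),np.uint8)
    for b in BX:
        u=np.array([proj(p,X) for X in w(q,b)])*S
        cv2.fillConvexPoly(m,cv2.convexHull(u.astype(np.float32)).round().astype(np.int32),1)
    return m
def green(p,c,r):
    h=cv2.cvtColor(p["img"],cv2.COLOR_RGB2HSV);m=((h[...,0]>58)&(h[...,0]<82)&(h[...,1]>70)&(h[...,2]>35)).astype(np.uint8)
    k=np.zeros_like(m);cv2.circle(k,c,r,1,-1);m=m*k
    n,l,s,_=cv2.connectedComponentsWithStats(m);
    for i in range(1,n):
        if s[i,4]<25:m[l==i]=0
    return m
E
python3 - <<'E'
from fit import *
ps=[shot("scene"),shot("side")];gm=[green(ps[0],(265,230),75),green(ps[1],(295,255),75)]
T=[]
for p,g in zip(ps,gm):
    c,_=cv2.findContours(g,0,2);hull=cv2.convexHull(np.vstack(c))
    m=np.zeros_like(g);cv2.fillConvexPoly(m,hull,1);T.append(cv2.resize(m,None,fx=2,fy=2,interpolation=0))
def hullm(s):
    c,_=cv2.findContours(s,0,2);m=np.zeros_like(s);cv2.fillConvexPoly(m,cv2.convexHull(np.vstack(c)),1);return m
def cost(q):return sum(1-(h&t).sum()/(h|t).sum() for h,t in((hullm(sil(p,q)),t) for p,t in zip(ps,T)))
best=None
for y in np.radians([60,90,120]):
    r=minimize(cost,[560,0,y],method="Nelder-Mead",options=dict(initial_simplex=[[560,0,y],[590,0,y],[560,30,y],[560,0,y+.3]],xatol=.2,fatol=1e-4))
    if best is None or r.fun<best.fun:best=r
q=best.x;print(q,np.degrees(q[2]),best.fun);np.save("clamp.npy",q)
out=[]
for p,g,b in zip(ps,gm,((190,120,340,280),(230,170,380,330))):
    im=cv2.resize(p["img"][:,:,::-1],None,fx=2.5,fy=2.5,interpolation=2)
    for B in BX:
        u=np.array([proj(p,X) for X in w(q,B)])*2.5+.75
        cv2.polylines(im,[cv2.convexHull(u.astype(np.float32)).astype(int)],1,(255,0,255),1)
    out.append(im[int(b[1]*2.5):int(b[3]*2.5),int(b[0]*2.5):int(b[2]*2.5)])
cv2.imwrite("pics/fit.png",np.hstack(out))
E
```

```text
[556.35857584  38.66269226   1.52003051] 87.09133306339831 0.2781296693374442
```

View pics/fit.png

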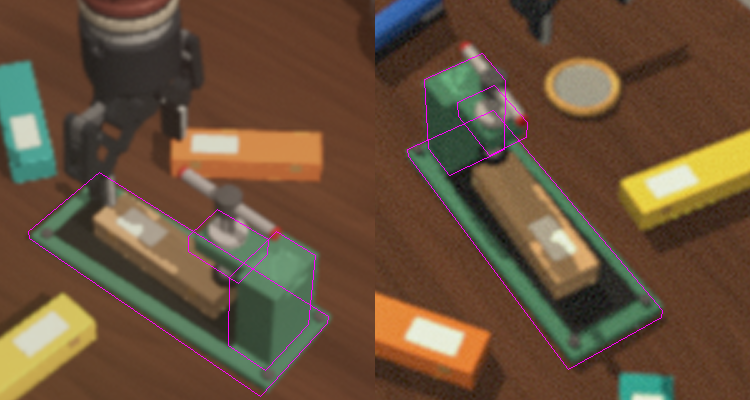

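The fit is good: the clamp is at (556,39) with yaw about 87°. The bar's red ends are at about scene (262,189) and (300,213). I'll move over the case's -x end.

>>> {"op": "apply_moves", "data": {
  "commands": [
    [-0.9,-0.63,0,0,0,0,1],
    [-0.9,-0.63,0,0,0,0,1],
    [-0.9,-0.63,0,0,0,0,1],
    [-0.9,-0.63,0,0,0,0,1],
    [-0.9,-0.63,0,0,0,0,1],
    [-0.9,-0.63,0,0,0,0,1],
    [0,0,0,0,0,0,1]
  ]
}}

```text
time: 1.48
position: [547.5, -110.5, 231.3]
orientation: [179.9, 0.0, 90.3]
ft_force: [0.3, 0.8, -0.1]
gripper_width: 0.999
```

```bash
python3 - <<'E'
from fit import *
q=np.load("clamp.npy")
p=shot("wrist");save(p,"w1.png");print(p["st"]["position"],p["st"]["orientation"],cam(p)[2])
s=shot("scene");d=shot("side")
for n,P in(("wrist",p),("scene",s),("side",d)):
    h=cv2.cvtColor(P["img"],cv2.COLOR_RGB2HSV);m=((h[...,0]<6)|(h[...,0]>173))&(h[...,1]>140)&(h[...,2]>90)
    k,l,S,C=cv2.connectedComponentsWithStats(m.astype(np.uint8))
    for i in range(1,k):
        if S[i,4]>8:
            X=ray(P,C[i],165)
            if np.hypot(*(X[:2]-q[:2]))<90:print(n,C[i].round(),S[i,4],X.round(),np.degrees(np.arctan2(*(X[:2]-q[:2])[::-1])).round(),np.hypot(*(X[:2]-q[:2])).round())
    for t in("case","bar_a"):
        for e in masks_of(t,P)[:4]:
            X=ray(P,e["pixel"],46 if t=="case" else 165);print(n,t,round(e["score"],2),np.round(e["pixel"]),e["pixels"].sum(),X.round())
E
```

```text
[ 547.49568562 -110.5268809   231.27702122] [1.79911269e+02 1.38444732e-02 9.02808730e+01] [546.88734689 -29.13831838 373.76049496]
wrist [286.  58.] 240 [550. -14. 165.] -97.0 53.0
wrist case 0.7 [ 98. 112.] 11206 [387. -49.  46.]
wrist case 0.64 [284. 107.] 8279 [551. -45.  46.]
wrist case 0.62 [230. 329.] 6133 [ 493. -276.   46.]
wrist case 0.56 [470. 145.] 9092 [719. -77.  46.]
wrist bar_a 0.93 [292.  34.] 1570 [553.  -2. 165.]
scene [300. 213.] 14 [558.  95. 165.] 89.0 57.0
scene case 0.79 [251. 219.] 1101 [561. -46.  46.]
scene case 0.75 [384. 212.] 1343 [339. 215.  46.]
scene case 0.71 [287. 179.] 1161 [394. -52.  46.]
scene case 0.66 [196. 263.] 1576 [742. -66.  46.]
scene bar_a 0.63 [280. 203.] 362 [559.  43. 165.]
scene bar_a 0.28 [408. 264.] 456 [539. 351. 165.]
side case 0.84 [174. 242.] 1074 [324. 171.  46.]
side case 0.72 [340. 359.] 1707 [ 470. -319.   46.]
side case 0.6 [358. 241.] 1239 [713. -96.  46.]
side case 0.59 [242. 304.] 1590 [369. -84.  46.]
side bar_a 0.69 [274. 206.] 206 [545.  38. 165.]
```

View pics/w1.png

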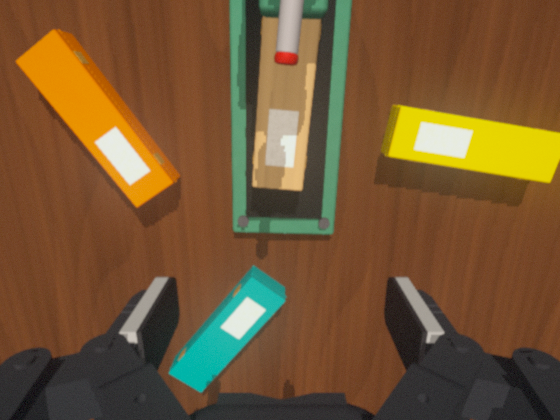

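The wrist view shows the case's near end at top-edge corners (253,187) and (303,190), with its sides running up to (261,18) and (319,20). The base plate's near corners are at (234,234) and (331,233). The bar's red end is at (286,58).

```bash
python3 - <<'E'
from fit import *
q=np.load("clamp.npy")
p=shot("wrist")
cl=lambda X:(np.array([[np.cos(q[2]),np.sin(q[2])],[-np.sin(q[2]),np.cos(q[2])]])@(X[:2]-q[:2])).round(1)
for n,px,z in(("nearL",(254,187),46),("nearR",(303,190),46),("farL",(261,18),46),("farR",(320,20),46),("baseL",(234,234),12),("baseR",(331,233),12),("baseLfar",(230,2),12),("baseRfar",(350,2),12),("red tip",(286,61),165),("redL",(276,58),165),("redR",(298,58),165)):
    X=ray(p,px,z);print(n,X.round(1),cl(X))
E
```

```text
nearL [ 525.3 -113.7   46. ] [-153.8   23.3]
nearR [ 571.4 -116.3   46. ] [-154.   -22.9]
farL [533.   28.8  46. ] [-11.1  22.8]
farR [581.2  27.8  46. ] [ -9.6 -25.4]
baseL [ 500.4 -175.6   12. ] [-216.8   45. ]
baseR [ 605.4 -173.6   12. ] [-209.5  -59.8]
baseLfar [504.   46.9  12. ] [ 5.6 52.7]
baseRfar [610.7  48.   12. ] [ 12.1 -53.8]
red tip [551.9 -11.7 165. ] [-50.6   1.8]
redL [546.6 -10.3 165. ] [-49.4   7.3]
redR [558.4 -10.2 165. ] [-48.7  -4.5]
```

```bash
python3 - <<'E'
from fit import *
p=shot("wrist");g=green(p,(285,110),150);g[:, :215]=0;g[:,365:]=0
L=[];Rr=[];B=[]
for r in range(30,215,5):
    c=np.where(g[r])[0]; L.append(ray(p,(c[0]-.5,r),12)[:2]);Rr.append(ray(p,(c[-1]+.5,r),12)[:2])
for c in range(245,322,5):
    r=np.where(g[:,c])[0][-1]+.5;B.append(ray(p,(c,r),12)[:2])
for n,P,ax in(("L",L,1),("R",Rr,1),("B",B,0)):
    P=np.array(P);k=np.polyfit(P[:,ax],P[:,1-ax],1);res=np.abs(np.polyval(k,P[:,ax])-P[:,1-ax]).max();print(n,k.round(3),"maxres",res.round(1), [np.polyval(k,v).round(1) for v in ((-170,-110,39) if ax else (505,555,605))])
E
```

```text
L [2.00000e-02 5.00572e+02] maxres 0.6 [np.float64(497.1), np.float64(498.3), np.float64(501.4)]
R [2.60000e-02 6.08496e+02] maxres 0.6 [np.float64(604.0), np.float64(605.6), np.float64(609.5)]
B [-2.90000e-02 -1.60866e+02] maxres 0.6 [np.float64(-175.7), np.float64(-177.2), np.float64(-178.6)]
```

>>> {"op": "apply_moves", "data": {
  "commands": [
    [0.62,0.1,0,0,0,0.9,0.55],
    [0,0,1,0,0,0,0.55],
    [0,0,1,0,0,0,0.55],
    [0,0,1,0,0,0,0.55],
    [0,0,1,0,0,0,0.55],
    [0,0,1,0,0,0,0.55],
    [0,0,0,0,0,0,0.55]
  ]
}}

```text
time: 2.62
position: [556.0, -93.5, 131.1]
orientation: [179.4, 0.0, 86.9]
ft_force: [-1.3, -0.0, -0.6]
gripper_width: 0.776
```

```bash
python3 - <<'E'
from h import *
s=ctrl.sense();print(s["position"],s["orientation"],s["gripper_width"],s["ft_force"])
p=shot("side");save(p,"s2.png",(210,100,390,310),2.5)
E
```

```text
[556.03772547 -93.51558915 131.14891556] [1.79368498e+02 1.13777971e-02 8.68607756e+01] 0.7757497966622755 [-1.34686106 -0.01865934 -0.62424212]
```

View pics/s2.png

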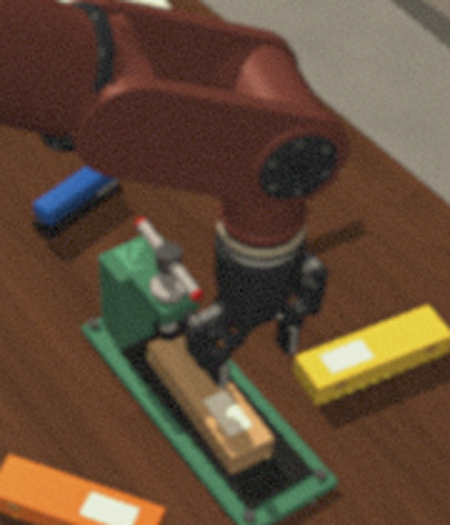

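The side view shows no camera body on the wrist, and the gripper is just ahead of the bar's tip and clear of it. I'll correct the pose and go down.

>>> {"op": "apply_moves", "data": {
  "commands": [
    [-0.22,-0.33,0.5,0.15,0,0,0.55],
    [0,0,1,0,0,0,0.55],
    [0,0,1,0,0,0,0.55],
    [0,0,1,0,0,0,0.55],
    [0,0,0,0,0,0,0.55]
  ]
}}

```text
time: 3.08
position: [556.2, -100.9, 68.1]
orientation: [179.1, 0.3, 86.9]
ft_force: [-1.4, 0.8, -0.4]
gripper_width: 0.777
```

>>> {"op": "apply_moves", "data": {
  "commands": [
    [0,-0.3,0,0.2,0,0,0.55],
    [0,0,0,0,0,0,0.55],
    [0,0,0,0,0,0,0.55]
  ]
}}

```text
time: 3.33
position: [551.2, -101.8, 71.2]
orientation: [179.8, 0.4, 86.9]
ft_force: [-0.4, 0.4, 0.2]
gripper_width: 0.778
```

>>> {"op": "apply_moves", "data": {
  "commands": [
    [0.1,-0.1,0.9,0,-0.05,0,0.55],
    [0.1,-0.1,0.9,0,-0.05,0,0.55],
    [0,-0.05,0.5,0,0,0,0.55],
    [0,0,0,0,0,0,0.55]
  ]
}}

```text
time: 3.67
position: [553.3, -100.3, 32.2]
orientation: [179.0, 1.0, 86.9]
ft_force: [-0.8, 0.3, -0.0]
gripper_width: 0.777
```

>>> {"op": "apply_moves", "data": {
  "commands": [
    [0.05,-0.2,0.3,0.22,0.22,0,0.55],
    [0,0,0.25,0,0,0,0.55],
    [0,0,0,0.05,0,0,0.55]
  ]
}}

```text
time: 3.92
position: [551.2, -99.9, 23.0]
orientation: [179.9, 0.1, 86.9]
ft_force: [-0.3, 0.1, 0.0]
gripper_width: 0.777
```

```bash
python3 - <<'E'
from fit import *
p=shot("wrist");save(p,"w3.png");print(p["st"]["position"],p["st"]["orientation"])
E
```

```text
[551.16297531 -99.86403419  23.01357553] [1.79922246e+02 9.95810364e-02 8.69294395e+01]
```

View pics/w3.png

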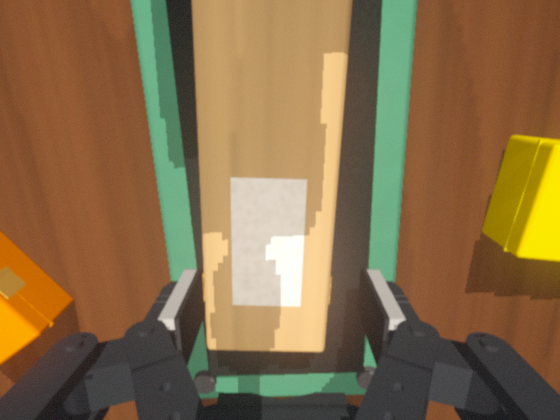

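The case (columns 203–330, near end at row 352) sits between the pads (195 and 370), a few mm left of centre. I'll close on it.

>>> {"op": "apply_moves", "data": {
  "commands": [
    [0,-0.12,0.1,0,0,0,0.2],
    [0,0,0,0,0,0,-0.2],
    [0,0,0,0,0,0,-1],
    [0,0,0,0,0,0,-1],
    [0,0,0,0,0,0,-1],
    [0,0,0,0,0,0,-1]
  ]
}}

```text
time: 4.47
position: [549.6, -100.6, 22.3]
orientation: [179.8, 0.2, 86.9]
ft_force: [0.3, -1.2, -1.2]
gripper_width: 0.55
```

Gripped at 47 mm. I'll slide it towards the column while correcting the skew.

>>> {"op": "apply_moves", "data": {
  "commands": [
    [0.3,0.05,0,0,0,-0.2,-1],
    [0.3,0.05,0,0,0,-0.2,-1],
    [0.3,0.05,0,0,0,0,-1],
    [0.2,0,0,0,0,0,-1],
    [0,0,0,0,0,0,-1]
  ]
}}

```text
time: 4.88
position: [553.9, -76.7, 22.2]
orientation: [179.8, 0.2, 88.7]
ft_force: [0.0, -1.1, -1.0]
gripper_width: 0.55
```

>>> {"op": "apply_moves", "data": {
  "commands": [
    [0.15,-0.03,0,0,0,0,-1],
    [0.1,0,0,0,0,0,-1],
    [0,0,0,0,0,0,-1]
  ]
}}

```text
time: 5.13
position: [553.5, -70.5, 22.3]
orientation: [179.8, 0.2, 88.8]
ft_force: [1.0, 0.3, -0.4]
gripper_width: 0.547
```

>>> {"op": "apply_moves", "data": {
  "commands": [
    [0.12,0,0,0,0,0,-1],
    [0.1,0,0,0,0,0,-1],
    [0,0,0,0,0,0,-1]
  ]
}}

```text
time: 5.38
position: [553.9, -70.3, 23.1]
orientation: [179.8, 0.7, 88.9]
ft_force: [-0.8, 0.9, -0.6]
gripper_width: 0.547
```

>>> {"op": "apply_moves", "data": {
  "commands": [
    [0.25,0,0,0,0,0,-1]
  ]
}}

```text
time: 5.47
position: [554.3, -70.0, 23.6]
orientation: [179.8, 1.2, 89.1]
ft_force: [-3.1, -27.2, 1.6]
gripper_width: 0.545
```

```bash
python3 - <<'E'
from fit import *
p=shot("wrist");s=ctrl.sense();print(s["position"],s["orientation"],s["ft_force"]);save(p,"w4.png")
E
```

```text
[554.41551062 -70.15900711  23.90135745] [179.7437014    1.25425616  89.0937982 ] [ -2.70587519 -18.05527432   0.23225523]
```

View pics/w4.png

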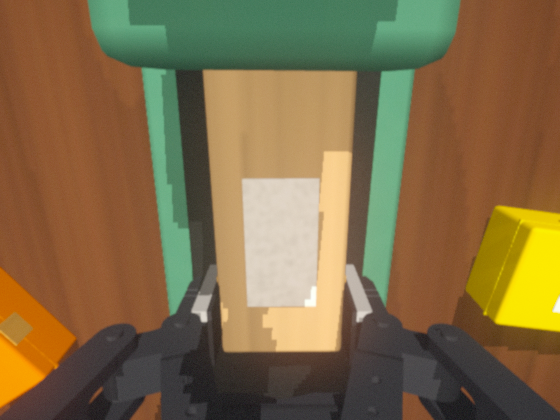

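Pushing gave -27 N along y, so the case is against the column. In the picture its edges (213–347 at row 250, 205–357 at row 75) are centred on the pad and base (190–368 and 145–413). It's home, square and centred, so I'll let go and rise.

>>> {"op": "apply_moves", "data": {
  "commands": [
    [0,0,0,0,0,0,-1],
    [0,0,0,0,0,0,-1],
    [0,0,0,0,0,0,0.55],
    [0,0,0,0,0,0,0.55],
    [0,0,0,0,0,0,0.55],
    [0,0,-0.5,0.05,0.3,0,0.55],
    [0,0,-1,0,0,0,0.55],
    [0,0,-1,0,0,0,0.55],
    [0,0,-1,0,0,0,0.55],
    [0,0,-1,0,0,0,0.55],
    [0,0,-1,0,0,0,0.55],
    [0,0,-1,0,0,0,0.55],
    [0,0,-1,0,0,0,0.55],
    [0,0,-1,0,0,0,0.55],
    [0,0,-1,0,0,0,0.55],
    [0,0,0,0,0,0,0.55]
  ]
}}

```text
time: 6.85
position: [553.0, -64.2, 220.4]
orientation: [-179.8, -0.4, 89.2]
ft_force: [0.4, -0.9, 0.3]
gripper_width: 0.776
```

```bash
python3 - <<'E'
from fit import *
p=shot("wrist");s=p["st"];print(s["position"],s["orientation"],s["joint_pos"])
save(p,"w5.png")
E
```

```text
[552.9806182  -64.21529917 220.44902689] [-179.84537398   -0.40744046   89.24763926] [-14.0465008    4.82120891 102.24316023   0.37709604  73.1801523
 -13.40457825]
```

View pics/w5.png

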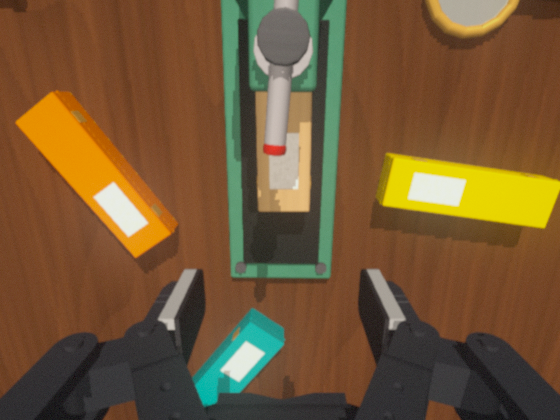

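The case lies straight between the base rails at (257–311, row 212). The bar runs from the hub at (283,37) to the red tip at (274,150). I'll work out the bar's line.

```bash
python3 - <<'E'
from fit import *
p=shot("wrist")
T=ray(p,(274,152.5),165);A=ray(p,(281,75),165);B=ray(p,(275,140),165);H=ray(p,(283,37),175)
print("tip",T,"A",A,"B",B,"hub",H,"ang",np.degrees(np.arctan2(*(A-B)[1::-1])))
d=(A-B)[:2]/np.linalg.norm((A-B)[:2]);print("axis by tip",T[:2]+58*d,"grip",T[:2]+13*d)
print("case end",ray(p,(257,212),46),ray(p,(311,211),46))
E
```

```text
tip [548.66195432 -15.30853303 165.        ] A [552.99578516  24.35019559 165.        ] B [549.32976713  -8.55850643 165.        ] hub [554.19626103  40.74020375 175.        ] ang 83.6434780706212
axis by tip [555.08341236  42.33489571] grip [550.10124664  -2.38845418]
case end [528.81660773 -89.24830668  46.        ] [578.65639412 -88.84395416  46.        ]
```

>>> {"op": "apply_moves", "data": {
  "commands": [
    [1,-0.05,0,0,0,0.7,0.4],
    [1,-0.05,0,0,0,0.7,0.4],
    [1,0,0,0,0,0,0.4],
    [0,0,0,0,0,0,0.4],
    [0,0,0,0,0,0,0.4]
  ]
}}

```text
time: 7.37
position: [547.0, -1.2, 206.9]
orientation: [-178.6, -0.4, 83.3]
ft_force: [-0.1, -0.1, -0.1]
gripper_width: 0.699
```

>>> {"op": "apply_moves", "data": {
  "commands": [
    [-0.08,0.15,0,-0.35,-0.1,0,0.4],
    [0,0,0,0,0,0,0.4],
    [0,-0.05,0.9,0,0,0,0.3],
    [0,-0.05,0.9,0,0,0,0.3],
    [0,0,0.6,0,0,0,0.3],
    [0,0,0,0,0,0,0.3]
  ]
}}

```text
time: 7.87
position: [544.3, -5.3, 151.4]
orientation: [-179.5, 0.0, 83.3]
ft_force: [0.2, -0.3, -0.8]
gripper_width: 0.651
```

>>> {"op": "apply_moves", "data": {
  "commands": [
    [0.08,0.3,0.05,-0.1,0,0,0.2],
    [0,0,0,0,0,0,0],
    [0,0,0,0,0,0,-1],
    [0,0,0,0,0,0,-1],
    [0,0,0,0,0,0,-1],
    [0,0,0,0,0,0,-1],
    [0,0,0,0,0,0,-1],
    [0,0,0,0,0,0,-1],
    [0,0,0,0,0,0,-1]
  ]
}}

```text
time: 8.62
position: [550.7, -5.6, 150.6]
orientation: [-179.8, 0.1, 83.4]
ft_force: [-0.3, 0.2, -1.8]
gripper_width: 0.12
```

Gripped the bar. Turning begins, with a status helper alongside.

```bash
cat > st.py <<'E'
from h import *
s=ctrl.sense();C=np.array([555,41.5]);r=s["position"][:2]-C;F=s["ft_force"];a=np.degrees(np.arctan2(r[1],r[0]))
print("t%.2f"%s["time"],"pos",s["position"].round(1),"rpy",s["orientation"].round(1),"r%.1f ang%.1f"%(np.hypot(*r),a),"F",F.round(1),"Mz%.3f"%s["moment"][2],"tangF%.2f"%((r[0]*F[1]-r[1]*F[0])/np.hypot(*r)),"T%.3f"%((r[0]*F[1]-r[1]*F[0])/1000+s["moment"][2]),"j6 %.0f"%s["joint_pos"][5],"g%.2f"%s["gripper_width"])
E
python3 st.py
```

```text
t8.62 pos [550.7  -5.6 150.6] rpy [-1.798e+02  1.000e-01  8.340e+01] r47.3 ang-95.2 F [-0.3  0.2 -1.8] Mz0.236 tangF-0.31 T0.221 j6 -1 g0.12
```

>>> {"op": "apply_moves", "data": {
  "commands": [
    [0.005,-0.157,0,0,0,1,-1],
    [0.005,-0.157,0,0,0,1,-1],
    [0.005,-0.157,0,0,0,1,-1],
    [0.005,-0.157,0,0,0,1,-1],
    [0.005,-0.157,0,0,0,1,-1]
  ]
}}

```text
time: 9.03
position: [534.8, -1.2, 150.6]
orientation: [-179.8, 0.3, 62.7]
ft_force: [-0.1, -0.7, -1.9]
gripper_width: 0.117
```

```bash
python3 st.py
```

```text
t9.03 pos [534.8  -1.2 150.6] rpy [-179.8    0.3   62.7] r47.2 ang-115.4 F [-0.1 -0.7 -1.9] Mz0.294 tangF0.22 T0.304 j6 20 g0.12
```

>>> {"op": "apply_moves", "data": {
  "commands": [
    [0.005,-0.16,0,0,0,1,-1],
    [0.005,-0.16,0,0,0,1,-1],
    [0.005,-0.16,0,0,0,1,-1],
    [0.005,-0.16,0,0,0,1,-1],
    [0.005,-0.16,0,0,0,1,-1],
    [0.005,-0.16,0,0,0,1,-1],
    [0.005,-0.16,0,0,0,1,-1],
    [0.005,-0.16,0,0,0,1,-1],
    [0.005,-0.16,0,0,0,1,-1],
    [0.005,-0.16,0,0,0,1,-1],
    [0.005,-0.16,0,0,0,1,-1],
    [0.005,-0.16,0,0,0,1,-1]
  ]
}}

```text
time: 10.03
position: [510.0, 29.5, 150.6]
orientation: [179.9, 0.3, 12.3]
ft_force: [0.6, 0.8, -2.8]
gripper_width: 0.118
```

```bash
python3 st.py
```

```text
t10.03 pos [510.   29.5 150.6] rpy [179.9   0.3  12.3] r46.6 ang-165.0 F [ 0.6  0.8 -2.8] Mz0.298 tangF-0.59 T0.270 j6 73 g0.12
```

>>> {"op": "apply_moves", "data": {
  "commands": [
    [0.005,-0.16,0,0,0,1,-1],
    [0.005,-0.16,0,0,0,1,-1],
    [0.005,-0.16,0,0,0,1,-1],
    [0.005,-0.16,0,0,0,1,-1],
    [0.005,-0.16,0,0,0,1,-1],
    [0.005,-0.16,0,0,0,1,-1],
    [0.005,-0.16,0,0,0,1,-1],
    [0.005,-0.16,0,0,0,1,-1],
    [0.005,-0.16,0,0,0,1,-1],
    [0.005,-0.16,0,0,0,1,-1],
    [0.005,-0.16,0,0,0,1,-1],
    [0.005,-0.16,0,0,0,1,-1],
    [0.005,-0.16,0,0,0,1,-1],
    [0.005,-0.16,0,0,0,1,-1]
  ]
}}

```text
time: 11.2
position: [522.2, 73.2, 150.6]
orientation: [179.8, -0.1, -46.3]
ft_force: [0.1, -1.0, -3.5]
gripper_width: 0.118
```

```bash
python3 st.py
```

```text
t11.20 pos [522.2  73.2 150.6] rpy [ 1.798e+02 -1.000e-01 -4.630e+01] r45.6 ang136.0 F [ 0.1 -1.  -3.5] Mz0.228 tangF0.71 T0.260 j6 137 g0.12
```

Turned 130°, with torque at the free-running level. Next I open, rise, turn the tool back by 180° and grip again.

>>> {"op": "apply_moves", "data": {
  "commands": [
    [0,0,0,0,0,0,0.4],
    [0,0,0,0,0,0,0.4],
    [0,0,0,0,0,0,0.4],
    [0,0,-1,0,0,0,0.4],
    [0,0,-1,0,0,0,0.4],
    [0,0,-0.5,0,0,0,0.4],
    [0,0,0,0,0,-1,0.4],
    [0,0,0,0,0,-1,0.4],
    [0,0,0,0,0,-1,0.4],
    [0,0,0,0,0,-1,0.4],
    [0,0,0,0,0,-1,0.4],
    [0,0,0,0,0,-1,0.4],
    [0,0,0,0,0,-1,0.4],
    [0,0,0,0,0,-1,0.4],
    [0,0,0,0,0,-1,0.4],
    [0,0,0,0,0,-1,0.4],
    [0,0,0,0,0,-1,0.4],
    [0,0,0,0,0,-1,0.4],
    [0,0,0,0,0,-1,0.4],
    [0,0,0,0,0,-1,0.4]
  ]
}}

```text
time: 12.87
position: [527.7, 72.1, 211.7]
orientation: [179.7, -1.0, 13.0]
ft_force: [0.3, 0.3, -0.1]
gripper_width: 0.701
```

>>> {"op": "apply_moves", "data": {
  "commands": [
    [0,0,0,0,0,-1,0.4],
    [0,0,0,0,0,-1,0.4],
    [0,0,0,0,0,-1,0.4],
    [0,0,0,0,0,-1,0.4],
    [0,0,0,0,0,-1,0.4],
    [0,0,0,0,0,-1,0.4],
    [0,0,0,0,0,-1,0.4],
    [0,0,0,0,0,-1,0.4],
    [0,0,0,0,0,-1,0.4],
    [0,0,0,0,0,-1,0.4],
    [0,0,0,0,0,-1,0.4],
    [0,0,0,0,0,-1,0.4],
    [0,0,0,0,0,-1,0.4],
    [0,0,0,0,0,-1,0.4],
    [0,0,0,0,0,-1,0.4],
    [0,0,0,0,0,-1,0.4],
    [0,0,0,0,0,-1,0.4],
    [0,0,0,0,0,-1,0.4],
    [0,0,0,0,0,-1,0.4],
    [0,0,0,0,0,-1,0.4]
  ]
}}

```text
time: 14.53
position: [531.6, 69.9, 218.7]
orientation: [178.0, 0.2, 97.8]
ft_force: [0.0, 0.9, 0.1]
gripper_width: 0.696
```

>>> {"op": "apply_moves", "data": {
  "commands": [
    [0,0,0,0,0,-1,0.4],
    [0,0,0,0,0,-1,0.4],
    [0,0,0,0,0,-1,0.4],
    [0,0,0,0,0,-1,0.4],
    [0,0,0,0,0,-1,0.4],
    [0,0,0,0,0,-1,0.4],
    [0,0,0,0,0,-1,0.4],
    [0,0,0,0,0,-1,0.4],
    [0,0,0,0,0,0,0.4],
    [0,0,0,0,0,0,0.4]
  ]
}}

```text
time: 15.37
position: [533.3, 68.8, 222.2]
orientation: [178.0, 1.6, 131.7]
ft_force: [0.4, -0.5, 0.4]
gripper_width: 0.699
```

```bash
python3 st.py
```

```text
t15.37 pos [533.3  68.8 222.2] rpy [178.    1.6 131.7] r34.9 ang128.4 F [ 0.4 -0.5  0.4] Mz0.018 tangF0.01 T0.018 j6 -42 g0.70
```

>>> {"op": "apply_moves", "data": {
  "commands": [
    [0.53,-0.27,0,0.5,0.4,-0.5,0.4],
    [0,0,0,0,0,0,0.4],
    [0,0,0.9,0,0,0,0.4],
    [0,0,0,0,0,0,0.4]
  ]
}}

```text
time: 15.7
position: [523.4, 72.8, 204.8]
orientation: [179.9, 0.2, 133.4]
ft_force: [-1.1, 0.6, -0.2]
gripper_width: 0.699
```

```bash
python3 st.py
```

```text
t15.70 pos [523.4  72.8 204.8] rpy [179.9   0.2 133.4] r44.5 ang135.3 F [-1.1  0.6 -0.2] Mz0.010 tangF0.30 T0.023 j6 -43 g0.70
```

>>> {"op": "apply_moves", "data": {
  "commands": [
    [0.03,-0.03,0.9,0,0,0,0.4],
    [0,0,0.9,0,0,0,0.4],
    [0,0,0.7,0,0,0,0.4],
    [0,0,0,0,0,0,0.4]
  ]
}}

```text
time: 16.03
position: [526.0, 72.3, 156.8]
orientation: [179.5, 0.5, 133.1]
ft_force: [-0.8, -0.4, -0.2]
gripper_width: 0.698
```

```bash
python3 st.py
```

```text
t16.03 pos [526.   72.3 156.8] rpy [179.5   0.5 133.1] r42.3 ang133.2 F [-0.8 -0.4 -0.2] Mz-0.031 tangF0.83 T0.004 j6 -43 g0.70
```

>>> {"op": "apply_moves", "data": {
  "commands": [
    [0.17,-0.12,0.3,0.12,0.12,-0.12,0.4],
    [0,0,0,0,0,0,0],
    [0,0,0,0,0,0,-1],
    [0,0,0,0,0,0,-1],
    [0,0,0,0,0,0,-1],
    [0,0,0,0,0,0,-1],
    [0,0,0,0,0,0,-1],
    [0,0,0,0,0,0,-1],
    [0,0,0,0,0,0,-1]
  ]
}}

```text
time: 16.78
position: [523.8, 72.8, 154.0]
orientation: [179.8, 0.3, 133.5]
ft_force: [-0.1, 0.1, -2.0]
gripper_width: 0.118
```

```bash
python3 st.py
```

```text
t16.78 pos [523.8  72.8 154. ] rpy [179.8   0.3 133.5] r44.2 ang134.9 F [-0.1  0.1 -2. ] Mz0.092 tangF0.02 T0.093 j6 -43 g0.12
```

>>> {"op": "apply_moves", "data": {
  "commands": [
    [-0.005,0.16,0,0,0,1,-1],
    [-0.005,0.16,0,0,0,1,-1],
    [-0.005,0.16,0,0,0,1,-1],
    [-0.005,0.16,0,0,0,1,-1]
  ]
}}

```text
time: 17.12
position: [533.8, 80.1, 154.1]
orientation: [179.9, 0.2, 117.1]
ft_force: [0.1, 0.1, -0.8]
gripper_width: 0.117
```

```bash
python3 st.py
```

```text
t17.12 pos [533.8  80.1 154.1] rpy [179.9   0.2 117.1] r44.1 ang118.8 F [ 0.1  0.1 -0.8] Mz0.274 tangF-0.12 T0.269 j6 -26 g0.12
```

>>> {"op": "apply_moves", "data": {
  "commands": [
    [-0.005,0.16,0,0,0,1,-1],
    [-0.005,0.16,0,0,0,1,-1],
    [-0.005,0.16,0,0,0,1,-1],
    [-0.005,0.16,0,0,0,1,-1],
    [-0.005,0.16,0,0,0,1,-1],
    [-0.005,0.16,0,0,0,1,-1]
  ]
}}

```text
time: 17.62
position: [552.5, 85.3, 154.1]
orientation: [179.9, 0.3, 92.2]
ft_force: [-0.2, -0.5, -0.9]
gripper_width: 0.113
```

```bash
python3 st.py
```

```text
t17.62 pos [552.5  85.3 154.1] rpy [179.9   0.3  92.2] r43.9 ang93.2 F [-0.2 -0.5 -0.9] Mz0.264 tangF0.22 T0.274 j6 -0 g0.11
```

>>> {"op": "apply_moves", "data": {
  "commands": [
    [-0.005,0.155,0,0,0,1,-1],
    [-0.005,0.155,0,0,0,1,-1],
    [-0.005,0.155,0,0,0,1,-1],
    [-0.005,0.155,0,0,0,1,-1],
    [-0.005,0.155,0,0,0,1,-1],
    [-0.005,0.155,0,0,0,1,-1]
  ]
}}

```text
time: 18.12
position: [571.5, 82.3, 154.0]
orientation: [179.8, 0.3, 67.3]
ft_force: [0.0, -0.1, -1.1]
gripper_width: 0.116
```

```bash
python3 st.py
```

```text
t18.12 pos [571.5  82.3 154. ] rpy [179.8   0.3  67.3] r44.0 ang68.0 F [ 0.  -0.1 -1.1] Mz0.246 tangF-0.04 T0.244 j6 24 g0.12
```

>>> {"op": "apply_moves", "data": {
  "commands": [
    [-0.005,0.155,0,0,0,1,-1],
    [-0.005,0.155,0,0,0,1,-1],
    [-0.005,0.155,0,0,0,1,-1]
  ]
}}

```text
time: 18.37
position: [580.1, 77.8, 154.1]
orientation: [179.7, 0.3, 54.9]
ft_force: [-0.1, -0.8, -1.2]
gripper_width: 0.115
```

```bash
python3 st.py
```

```text
t18.37 pos [580.1  77.8 154.1] rpy [179.7   0.3  54.9] r44.1 ang55.3 F [-0.1 -0.8 -1.2] Mz0.321 tangF-0.41 T0.303 j6 36 g0.12
```

>>> {"op": "apply_moves", "data": {
  "commands": [
    [-0.005,0.155,0,0,0,1,-1],
    [-0.005,0.155,0,0,0,1,-1],
    [-0.005,0.155,0,0,0,1,-1],
    [-0.005,0.155,0,0,0,1,-1]
  ]
}}

```text
time: 18.7
position: [589.7, 69.0, 154.1]
orientation: [179.6, 0.2, 38.3]
ft_force: [0.6, 0.1, -1.3]
gripper_width: 0.114
```

```bash
python3 st.py
```

```text
t18.70 pos [589.7  69.  154.1] rpy [179.6   0.2  38.3] r44.3 ang38.4 F [ 0.6  0.1 -1.3] Mz0.284 tangF-0.36 T0.268 j6 52 g0.11
```

>>> {"op": "apply_moves", "data": {
  "commands": [
    [-0.005,0.155,0,0,0,1,-1],
    [-0.005,0.155,0,0,0,1,-1],
    [-0.005,0.155,0,0,0,1,-1],
    [-0.005,0.155,0,0,0,1,-1],
    [-0.005,0.155,0,0,0,1,-1]
  ]
}}

```text
time: 19.12
position: [597.5, 55.2, 154.1]
orientation: [179.5, 0.1, 17.6]
ft_force: [-0.8, -0.1, -1.7]
gripper_width: 0.12
```

```bash
python3 st.py
```

```text
t19.12 pos [597.5  55.2 154.1] rpy [1.795e+02 1.000e-01 1.760e+01] r44.6 ang17.9 F [-0.8 -0.1 -1.7] Mz0.439 tangF0.13 T0.444 j6 71 g0.12
```

>>> {"op": "apply_moves", "data": {
  "commands": [
    [-0.005,0.155,0,0,0,1,-1],
    [-0.005,0.155,0,0,0,1,-1]
  ]
}}

```text
time: 19.28
position: [599.1, 49.1, 154.1]
orientation: [179.5, 0.1, 9.4]
ft_force: [0.1, -0.4, -0.8]
gripper_width: 0.119
```

```bash
python3 st.py
```

```text
t19.28 pos [599.1  49.1 154.1] rpy [1.795e+02 1.000e-01 9.400e+00] r44.7 ang9.8 F [ 0.1 -0.4 -0.8] Mz0.495 tangF-0.44 T0.475 j6 79 g0.12
```

The torque is 0.475 Nm against about 0.275 free, so 0.17–0.22 above (roughly 55–70 N). That's within the window, so I'll let go and rise.

>>> {"op": "apply_moves", "data": {
  "commands": [
    [0,0,0,0,0,0,0.4],
    [0,0,0,0,0,0,0.4],
    [0,0,0,0,0,0,0.4],
    [0,0,0,0,0,0,0.4],
    [0,0,-0.8,0,0,0,0.4],
    [0,0,-1,0,0,0,0.4],
    [0,0,-1,0,0,0,0.4],
    [0,0,-1,0,0,0,0.4],
    [0,0,-1,0,0,0,0.4],
    [0,0,-1,0,0,0,0.4],
    [0,0,0,0,0,0,0.4],
    [0,0,0,0,0,0,0.4],
    [0,0,0,0,0,0,0.4],
    [0,0,0,0,0,0,0.4]
  ]
}}

```text
time: 20.45
position: [599.0, 51.3, 275.4]
orientation: [179.5, 0.1, 9.9]
ft_force: [0.9, -0.6, -0.6]
gripper_width: 0.703
```

```bash
python3 st.py; python3 - <<'E'
from h import *
a=shot("scene");b=shot("side");z=lambda p,b:cv2.resize(p["img"][b[1]:b[3],b[0]:b[2],::-1],None,fx=2.2,fy=2.2,interpolation=2)
cv2.imwrite("pics/end.png",np.hstack([z(a,(180,130,360,340)),z(b,(210,150,390,360))]))
for t in("magnifier","inkjar","stapler"):
    for p in(a,b):
        for d in search_frame(t,p)[:1]:print(t,np.round(d["pixel"]),round(d["score"],2))
E
```

```text
t20.45 pos [599.   51.3 275.4] rpy [1.795e+02 1.000e-01 9.900e+00] r45.1 ang12.5 F [ 0.9 -0.6 -0.6] Mz0.018 tangF-0.77 T-0.016 j6 79 g0.70
magnifier [256. 304.] 0.76
magnifier [316. 201.] 0.7
inkjar [408. 260.] 0.94
inkjar [183. 195.] 0.59
stapler [362. 311.] 0.8
stapler [242. 179.] 0.61
```

View pics/end.png

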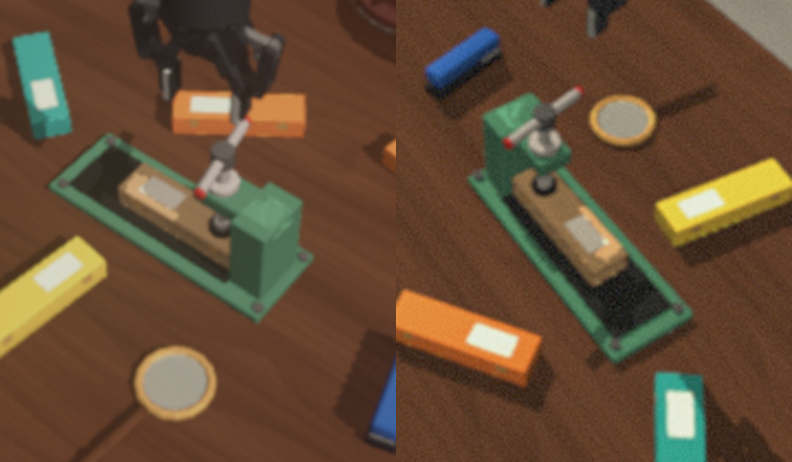

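The foot now rests on the case, and the case is straight against the column. The gripper is well clear above the bar, and the bystanders are where they were. I'm handing in.

```bash
python3 -c "
from cell import ticket
print(ticket.sign_off())"
```

```text
the job is handed in; nothing more can be done
None
```

The job is handed in: the case is home against the column and clamped, at 20.5 s of the 72 s allowed. No verdict was reported.

- **Case:** I gripped it near its -x end and slid it until the push against the column read about 27 N. The wrist pictures showed it square and centred on the pad. Its -x end was about 131 mm from the spindle axis, where 130 mm was expected.
- **Handle:** I turned it clockwise about 255° in two holds. At the change I turned the tool round by 180° and gripped the same end of the bar again, rather than moving to the other end.
- **Grip force:** The torque ran free at about 0.27 Nm (readings 0.24–0.30) and finished at 0.475 Nm. That is roughly 55–70 N on the foot, against the 20–90 N window. This is inferred from the noisy torque reading; I did not measure the force on the pad directly.
- **Last checks:** After letting go, the tool was about 110 mm above the bar with wrist forces near zero. The last picture showed the foot resting on the case and the case straight against the column. The magnifier, ink jar and stapler were found within a few pixels of where they started.
- **Disagreement:** The two estimates of the clamp's pose differed by about 4 mm and 1.5°. I used the wrist camera's line for centring and the contact force for home.

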